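# Press a fired tile onto its cork backing with the toggle clamp

### The job

Back the rectangular white tile with cork: set it gently, as it lies now with its face up, into the bonding jig so that it lies flat and square inside the three locating pins and covers the cork evenly. Swing the toggle clamp's handle over centre until it locks with its rubber foot on the tile, let go and leave the tile pressed for at least three seconds. Then swing the clamp all the way back open and leave the tile lying on its cork, without disturbing anything else on the table.

Things in the scene. Friction and masses are not known exactly. Their poses are not given: they have to be found in the camera images.
- tile: The rectangular white glazed tile, 58 (x) by 120 (y) by 10 (z) mm, about 150 g. Origin: centre of its underside, z up out of its face; both ends alike. It starts flat on the table, to the robot's left of the jig. The other white piece is a round coaster: leave it.
- jig: The bonding jig, screwed to the table: a plywood board 130 (x) by 330 (y) by 18 (z) mm, from y = -250 to +80 mm. Origin: on the table, under the nest's centre. The toggle clamp stands at its -y end and points to +y, over the nest.
- cork: The self-adhesive cork backing, 46 (x) by 108 (y) by 8 mm, lying loose in a pocket 4 mm deep in the board, so that it stands 4 mm above the board, centred on the nest. Origin: centre of its underside. The tile overlaps it by 6 mm all round when centred.
- nest (a point): Centre of the cork's upper face, 22 mm above the table; axes as the jig's. The centre of the tile's underside belongs here, its 120 mm side along y. Three round-topped steel pins, 8 mm thick, 12 mm above the board: at (34.5, 45), (34.5, -45) and (0, -65.5) mm from here in x, y; a centred tile clears each by 1.5 mm. The other two sides are open; a finger fits between the two side pins.
- handle_pivot (a point): Axis of the clamp handle, parallel to the jig's x: in the jig's frame at (0, -205, 36) mm.
- handle_grip (a point): Middle of the handle's round black grip (21 mm thick, from 101 to 183 mm from handle_pivot), 150 mm from handle_pivot. It swings in the jig's y-z plane on a circle about handle_pivot. Open: 138 mm behind (-y) and 60 mm above the pivot; locked: 46 mm ahead (+y), 143 mm above. Pinched across the jig's x, it turns between the fingers as it swings.
- clamp_handle (a joint): Handle angle, rad: 0 fully open, on its stop (start); 1.425 dead centre; 1.477 the stop past dead centre, where it stays locked by itself. Elevation above the jig's +y = 156.6 deg minus this angle. Swinging takes 1 to 5 N at the grip, most in the last 12 deg before dead centre; past it, it snaps to the stop. Let go in between, it may fall either way.
- clamp_arm (a joint): Clamp arm angle, rad: 0 raised upright (its top 245 mm above the table, its foot reaching forward to 100 mm short of the nest's centre at about 230 mm height), about 1.66 level, closed on a tile. A link from the handle drives it; do not push it.
- clamp_pad: The clamp's sprung rubber foot, 25 mm across, on a spindle 145 mm from the arm's pivot; closed it presses the middle of the tile with about 8 N. Origin: centre of the foot's face.
- coaster: Bystander: round white coaster, 96 mm across, 10 mm thick, lying near the tile.
- square_tiles: Bystander: two stacked unglazed square tiles, 100 mm square, 20 mm high.
- rolling_pin: Bystander: wooden rolling pin, 64 mm thick, 450 mm long, at the far edge.
- slip_bowl: Bystander: white bowl, 124 mm across, 62 mm high, near side to the right.
- modelling_tool: Bystander: spatula with a wooden handle and a flat metal blade, 200 mm long, lying to the left.
- mould: Bystander: eight-sided plaster press mould, 170 mm across, 62 mm high, near left.
- glaze_jar: Bystander: lidded jar, 72 mm across, 100 mm high, far right.
Mind the look-alikes: they are no part of the job. What is meant by the cork is not turquoise, and is the smaller of those in its own colour. Leave any purple look-alike of the tile alone.

How it is judged:
By the outcome, as a careful person would: the job done as asked, in the order asked, and still so for the second after the job is handed in, with the robot touching nothing.
It also fails if it takes over 70 s, if anything falls off the work surface, if the arm or the gripper's body presses on something with over 40 N, if the wrist force passes 120 N, or if a joint passes its speed limit or range.

### The arm

A 6-joint arm with a two-finger parallel gripper is mounted at the origin on the work surface. World frame = base frame: x ahead of the robot, y to its left, z up, the work surface at z = 0. Lengths are in mm, angles in rad, forces in N, time in s.
With the tool pointing down it reaches from about 275 to 1000 mm from the base axis. Payload 8.4 kg.
Tool frame: the origin (TCP) lies at the very end of the fingers, on their centre line; the grasp point (between the pads) lies 19 mm behind it; z points along the fingers, y is the direction in which the jaws open and shut (so a half turn about z gives the same grasp; the last joint's range is limited). The gripper opens to 85 mm and grips with 20 to 120 N. Pads are 22 mm wide; open, the fingers measure 114 mm over their backs; the gripper's body (76 mm by 85 mm) begins 54 mm behind the grasp point. The pads swing forward as they close: fully open they stand 13 mm farther back than shut.
Start: joints at [1.312, 0.353, 1.633, -0, 1.155, -0.002], TCP at [158.74, 604.508, 231.281] pointing down, gripper open.
Joint ranges: [-2.63, 2.63], [-0.92, 2.1], [0.06, 2.66], [-1.3, 4.44], [0, 2.69], [-3.02, 3.02]. Speed limits (rad/s): [2.22, 2.22, 2.79, 3.14, 3.14, 3.14].

### API

Orientations are given as [roll, pitch, yaw] about the fixed x, y, z axes, in that order (R = Rz(yaw) Ry(pitch) Rx(roll)).
In Python, from rig import r, vision gives the robot as it stands.
- The arm moves only by the tool move_arm, never from a script. Its argument "series" is text: rows parted by semicolons, each of 7 numbers parted by spaces: the closure, from -1 (fully open) to 1 (shut), then the shift along the tool's x, y, z in units of 40 mm (1.0 is 40 mm), then the turn, a rotation vector about the tool's x, y, z in degrees. In form: grip tx ty tz ax ay az; .... A call has 1 to 20 rows; each row shifts and turns the pose as measured when the row begins, along the tool's axes as they then stand; what a row does not reach is not made up. A row lasts 1/8 s, in which the tool goes at most 62.5 mm and 10.7 degrees, less where a joint would pass 70% of its speed; a pose out of reach is approached as far as the arm can. A call is refused whole if a number of a shift passes 1 or a number of a turn 10.7, either way. A call with a gripper value outside its range is refused whole. The fingers move at their own pace and stop on an object; "grip_force" is the grip in N (left out, the last holds). Time passes only in rows, so rows that do not move let the fingers close. It gives the time, the measured TCP pose, the force and the opening at its end, in the units of the state.
- r.sense(): the state, without advancing time (a new reading comes with each control period).
- vision.grab_frame(name): name is "scene" or "top"; returns the picture (480x640x3 uint8, red, green, blue); there is no depth.
- vision.camera_params(name): a dict with "fx", "fy", "cx", "cy" (pixels), "position" and "rotation" of the camera in the world. Camera axes: x right, y up, looking along -z (the intrinsics and any distortion apply to the point x, -y, -z); pixel columns grow to the right and rows downward; lengths in mm; the calibration is good to about 2 mm. A picture is of the moment at which its call begins. camera_params takes no time and is no camera call.
- r.sign_off(): hands the job in, once; it reports no verdict.
The state is a dict: "clock": time; "qpos": joint angles; "qvel": joint speeds; "joint_efforts": joint torques, N m; "eef_pos": TCP position; "tcp_rot": TCP orientation; "contact_force": force on the tool from outside, world axes, zero at the start; "wrist_torque": the same for the moment, N m; "opening": opening from 0.0 (shut) to 1.0 (fully open).
Only numpy, scipy, OpenCV 4.12 (cv2) and the standard library are available. Lean on these libraries where they do the work, as an engineer would, in place of code of your own. Each camera call takes 0.05 s, during which the arm holds its last target. There are 200 camera calls.

## Working session

There is one attempt and no reset: what is moved stays moved. The work goes in short steps, Python scripts to look and compute and a tool call to move; the robot and the scene stay as the last step left them, time stands still between calls to the robot, and variables do not carry over. Pictures are saved under pics/ and viewed, about 8 in all and at most 12, crops included, and the job is handed in when it is done.

Besides the shell and the picture viewer there is one more tool, called after "Emit:" as name(argument=value, ...) on one line, values as JSON. move_arm: Moves the arm, as the interface text tells. Its arguments: {"type":"object","properties":{"series":{"type":"string"},"grip_force":{"type":"number"}},"required":["series"]}

```bash
mkdir -p pics; ls; python3 - <<'E'
from rig import r, vision
import cv2
for n in("scene","top"):
    cv2.imwrite(f"pics/{n}0.png",cv2.cvtColor(vision.grab_frame(n),cv2.COLOR_RGB2BGR)); print(vision.camera_params(n))
print(r.sense())
E
```

```text
pics
{'fx': 466.25023837347794, 'fy': 466.25023837347794, 'cx': 320.797924425889, 'cy': 245.3889282791101, 'position': array([1125.92300299, -469.6273702 ,  927.83066047]), 'rotation': array([ 0.78792931, -0.00878091,  0.92317847])}
{'fx': 460.3115536566897, 'fy': 460.3115536566897, 'cx': 316.49768517972797, 'cy': 242.49890901523702, 'position': array([ 257.8244514 ,   28.8791621 , 1478.25621897]), 'rotation': array([ 1.66658112e-01, -2.33166847e-04, -1.57176093e+00])}
{'clock': 0.1, 'qpos': array([ 1.31161343e+00,  3.53573672e-01,  1.63406555e+00,  1.63681042e-06,
        1.15519852e+00, -2.42064465e-03]), 'qvel': array([-0.00027116, -0.00205166, -0.00442784,  0.00081267, -0.00012145,
        0.00073191]), 'joint_efforts': array([ 1.13988808e-03, -6.06355262e+01, -3.42818141e+01,  4.11803319e-05,
        4.02382298e-03, -2.51018236e-05]), 'eef_pos': array([158.62068628, 604.0919561 , 230.6375368 ]), 'tcp_rot': array([-3.14034758e+00, -4.51055468e-06,  2.88482974e+00]), 'contact_force': array([ 0.40971668, -0.42791469, -1.34090662]), 'wrist_torque': array([ 0.07511078, -0.01202974, -0.02235983]), 'opening': 0.9978608363028024}
```

View pics/top0.png

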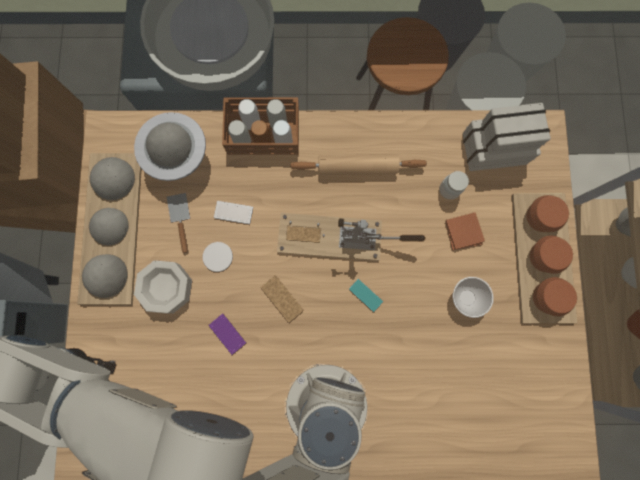

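View pics/scene0.png

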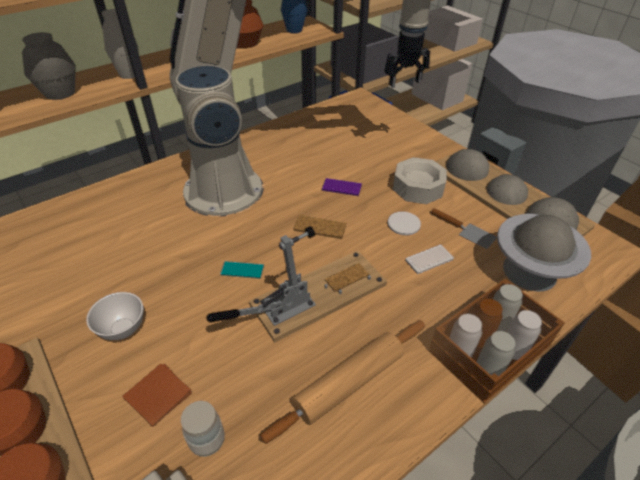

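Top view: tile at px (233,212), jig with its small cork at (303,234), clamp pointing left (+y), handle grip at (410,238). The large cork at (282,299) and the purple and turquoise slabs are look-alikes. Next I measure on rectified patches.

```bash
cat > h.py <<'E'
import numpy as np, cv2
from scipy.spatial.transform import Rotation as Ro
from rig import r, vision
def cam(n):
    c=vision.camera_params(n); rot=np.asarray(c['rotation'])
    R=Ro.from_euler('xyz',rot).as_matrix() if rot.shape==(3,) else rot
    return c,R
def proj(n,P):
    c,R=cam(n); q=(np.atleast_2d(P)-c['position'])@R
    return np.c_[c['cx']+c['fx']*q[:,0]/-q[:,2], c['cy']+c['fy']*-q[:,1]/-q[:,2]]
def unproj(n,uv,z):
    c,R=cam(n); uv=np.atleast_2d(uv).astype(float)
    d=np.c_[(uv[:,0]-c['cx'])/c['fx'],-(uv[:,1]-c['cy'])/c['fy'],-np.ones(len(uv))]@R.T
    return c['position']+d*((z-c['position'][2])/d[:,2])[:,None]
def rect(n,x0,y0,w,h,z,s=2,img=None):
    # metric patch: image right=-y, down=-x ; (x0,y0)= top-left world corner (max x, max y); s px/mm
    W=np.array([[x0,y0,z],[x0,y0-w,z],[x0-h,y0-w,z],[x0-h,y0,z]])
    M=cv2.getPerspectiveTransform(proj(n,W).astype(np.float32),np.float32([[0,0],[w*s,0],[w*s,h*s],[0,h*s]]))
    return cv2.warpPerspective(vision.grab_frame(n) if img is None else img,M,(int(w*s),int(h*s)),flags=cv2.INTER_CUBIC)
def save(name,im): cv2.imwrite(f"pics/{name}.png",cv2.cvtColor(im,cv2.COLOR_RGB2BGR))
def blob(n,mask_fn,c0,half,z,img):
    # mask blob on plane z near world xy c0: minAreaRect in mm
    s=4; x0,y0=c0[0]+half,c0[1]+half
    p=rect(n,x0,y0,2*half,2*half,z,s,img); m=mask_fn(p).astype(np.uint8)
    cs,_=cv2.findContours(m,cv2.RETR_EXTERNAL,cv2.CHAIN_APPROX_NONE); k=max(cs,key=cv2.contourArea)
    (u,v),(a,b),ang=cv2.minAreaRect(k); mo=cv2.moments(k)
    bp=cv2.boxPoints(((u,v),(a,b),ang)); e=[bp[1]-bp[0],bp[2]-bp[1]]; e=max(e,key=np.linalg.norm)
    L=np.array([-e[1],-e[0]]); yaw=np.degrees(np.arctan2(L[1],L[0]))%180
    f=lambda u,v:np.round([x0-v/s,y0-u/s],1)
    return dict(centre=f(u,v),centroid=f(mo['m10']/mo['m00'],mo['m01']/mo['m00']),size=np.round([a/s,b/s],1),longdir=round(yaw,2))
white=lambda p:(p.astype(int).min(2)>150)
def cork(p):
    h=cv2.cvtColor(p,cv2.COLOR_RGB2HSV); return (h[...,2]<185)&(h[...,1]>95)
E
python3 - <<'E'
from h import *
print('base',proj('top',[0,0,0]),proj('scene',[0,0,0]))
t=vision.grab_frame('top'); s=vision.grab_frame('scene')
print(unproj('top',[[233,212],[303,234],[410,238]],10))
c0=unproj('top',[233,212],10)[0]
print(blob('top',white,c0,80,10,t)); print(blob('scene',white,c0,80,10,s))
a=rect('top',620,190,330,180,18,2.4,t); save('r1',a[:,:,:])
b=rect('scene',620,190,330,180,18,2.4,s)
save('r1',np.vstack([a,b])[:, :][:860]) ; print(a.shape)
E
python3 -c "
import cv2;i=cv2.imread('pics/r1.png');print(i.shape);cv2.imwrite('pics/r1b.png',cv2.resize(i,None,fx=.68,fy=.68,interpolation=3))"
```

```text
base [[325.86098947 404.97251017]] [[222.89331022 189.8869955 ]]
[[ 606.2228222   301.30775985   10.        ]
 [ 532.8150188    72.06577779   10.        ]
 [ 519.31266726 -274.66296938   10.        ]]
{'centre': array([607.9, 301.4]), 'centroid': array([607.7, 301.4]), 'size': array([121.2,  59. ]), 'longdir': np.float32(79.94)}
{'centre': array([609.4, 302.6]), 'centroid': array([609.7, 302.4]), 'size': array([116.4,  57.1]), 'longdir': np.float32(80.06)}
(432, 792, 3)
(860, 792, 3)
```

View pics/r1b.png

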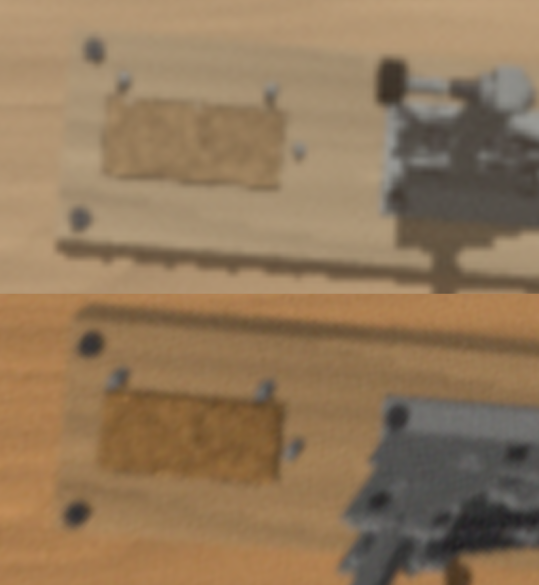

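Rectified at 1.63 px/mm, top half from the top camera and bottom half from the scene camera: cork centred about (193,142), pins at about (124,82), (270,95), (298,152). The jig is turned by about -3°. I fit the cork box to subpixel level in both views.

```bash
cat >> h.py <<'E'
from scipy.optimize import minimize
def fitbox(n,img,c0,ang0,L,Wd,z,half=90,g=5,chan=None):
    """box long axis along angle (deg, world); maximise inside-vs-ring contrast"""
    s=3;x0,y0=c0[0]+half,c0[1]+half
    p=cv2.GaussianBlur(rect(n,x0,y0,2*half,2*half,z,s,img),(0,0),1).astype(float)
    p=p.mean(2) if chan is None else p@np.array(chan,float)
    xs=x0-(np.arange(p.shape[0])+.5)/s; ys=y0-(np.arange(p.shape[1])+.5)/s
    X,Y=np.meshgrid(xs,ys,indexing='ij')
    sg=lambda d:1/(1+np.exp(-d/0.7))
    def cost(q,ret=0):
        a=np.radians(q[2]);u=(X-q[0])*np.cos(a)+(Y-q[1])*np.sin(a);v=-(X-q[0])*np.sin(a)+(Y-q[1])*np.cos(a)
        I=sg(L/2-abs(u))*sg(Wd/2-abs(v)); O=sg(L/2+g-abs(u))*sg(Wd/2+g-abs(v))
        Rr=O-I; J=I*(1-sg(L/2-g-abs(u))*sg(Wd/2-g-abs(v)))
        return -abs((J*p).sum()/J.sum()-(Rr*p).sum()/Rr.sum())
    best=min((minimize(cost,[c0[0]+dx,c0[1]+dy,ang0],method='Nelder-Mead',options=dict(initial_simplex=np.array([c0[0]+dx,c0[1]+dy,ang0])+np.array([[0,0,0],[3,0,0],[0,3,0],[0,0,3]]))) for dx in(-3,3) for dy in(-3,3)),key=lambda o:o.fun)
    return np.round(best.x,2),round(best.fun,1)
E
python3 - <<'E'
from h import *
t=vision.grab_frame('top'); s=vision.grab_frame('scene')
for n,i in(('top',t),('scene',s)):
    print(n,'tile',fitbox(n,i,(608,302),80,120,58,10))
    for ch in(None,(-.5,-.5,1),(0,0,1)):print(n,'cork',fitbox(n,i,(533,72),87,108,46,22,chan=ch))
def uv(px,py,half):  # viewed patch px -> world xy on z=18
    k=2.4*.68; py=py-(293.8 if half else 0); return [620-py/k,190-px/k]
for n,h,pts in(('top',0,[(124,82),(270,95),(298,152)]),('scene',1,[(119,377),(265,391),(293,450)])):
    P=np.array([uv(a,b,h)+[18] for a,b in pts]); q=unproj(n,proj(n,P),24); print(n,'pins',np.round(q[:,:2],1))
E
```

```text
top tile (array([607.48, 301.87,  80.23]), np.float64(-34.6))
top cork (array([529.43,  71.55,  85.28]), np.float64(-12.5))
top cork (array([532.12,  70.92,  85.41]), np.float64(-4.3))
top cork (array([530.  ,  71.48,  85.38]), np.float64(-14.8))
scene tile (array([609.11, 302.63,  79.67]), np.float64(-29.9))
scene cork (array([537.63,  68.79,  85.13]), np.float64(-13.8))
scene cork (array([533.89,  72.95,  84.82]), np.float64(-6.7))
scene cork (array([536.78,  69.41,  85.07]), np.float64(-16.0))
top pins [[568.5 113.7]
 [560.5  24.6]
 [525.8   7.5]]
scene pins [[572.7 113.2]
 [564.2  24.3]
 [528.3   7.3]]
```

Emit:
move_arm(series="-1 0 0 0 0 0 10.6; -1 0 0 0 0 0 10.6; -1 0 0 0 0 0 10.6; -1 0 0 0 0 0 10.6; -1 0 0 0 0 0 10.6; -1 0 0 0 0 0 10.6; -1 0 0 0 0 0 10.6; -1 0 0 0 0 0 10.6", grip_force=30)

```text
clock: 1.3
eef_pos: [158.6, 603.9, 230.3]
tcp_rot: [-3.141, 0.002, 1.381]
contact_force: [0.3, -0.4, -0.3]
opening: 0.998
```

```bash
cat > d.py <<'E'
import sys
from h import *
def d(x,y,z,yaw,off=19*0):
    s=r.sense(); R=Ro.from_euler('xyz',s['tcp_rot']); T=Ro.from_euler('xyz',[180,0,yaw],degrees=True)
    print('t',round(s['clock'],2),'pos',np.round(s['eef_pos'],1),'rpy',np.round(np.degrees(s['tcp_rot']),2),'F',np.round(s['contact_force'],1),'op',round(s['opening'],3),'q',np.round(s['qpos'],2))
    w=np.array([x,y,z])-s['eef_pos']
    print('shift now-frame',np.round(R.inv().apply(w)/40,3),' after-turn frame',np.round(T.inv().apply(w)/40,3),'turn',np.round(np.degrees((R.inv()*T).as_rotvec()),2))
if __name__=='__main__': d(*map(float,sys.argv[1:5]))
E
python3 d.py 608.3 302.2 100 80
```

```text
t 1.3 pos [158.6 603.9 230.3] rpy [-1.7999e+02  1.0000e-01  7.9130e+01] F [ 0.3 -0.4 -0.3] op 0.998 q [1.31 0.35 1.63 0.   1.16 1.5 ]
shift now-frame [-5.28  12.464  3.266]  after-turn frame [-5.475 12.382  3.258] turn [-0.01  0.1  -0.87]
```

Emit:
move_arm(series="-1 -0.38 0.89 0.2 0 0 -0.9; -1 -0.39 0.89 0.2 0 0 0; -1 -0.39 0.89 0.2 0 0 0; -1 -0.39 0.89 0.2 0 0 0; -1 -0.39 0.89 0.2 0 0 0; -1 -0.39 0.89 0.2 0 0 0; -1 -0.39 0.89 0.2 0 0 0; -1 -0.39 0.89 0.2 0 0 0; -1 -0.39 0.89 0.2 0 0 0; -1 -0.39 0.89 0.2 0 0 0; -1 -0.39 0.89 0.2 0 0 0; -1 -0.39 0.89 0.2 0 0 0; -1 -0.39 0.89 0.2 0 0 0; -1 -0.39 0.89 0.2 0 0 0")

```text
clock: 3.05
eef_pos: [623.4, 294.5, 115.4]
tcp_rot: [3.141, -0.002, 1.398]
contact_force: [1.3, -0.1, 0.9]
opening: 1.005
```

```bash
python3 d.py 608.3 302.2 -2 80
```

```text
t 3.05 pos [623.4 294.5 115.4] rpy [ 1.7998e+02 -1.1000e-01  8.0100e+01] F [ 1.3 -0.1  0.9] op 1.005 q [0.44 0.57 1.57 0.   1.   0.61]
shift now-frame [ 0.119 -0.406  2.936]  after-turn frame [ 0.123 -0.405  2.936] turn [ 0.02 -0.11  0.1 ]
```

Emit:
move_arm(series="-1 0.12 -0.4 0 0 0 0; -1 0 0 0.6 0 0 0; -1 0 0 0.6 0 0 0; -1 0 0 0 0 0 0; -1 0 0 0 0 0 0")

```text
clock: 3.68
eef_pos: [607.5, 302.4, 66.8]
tcp_rot: [-3.141, -0.002, 1.395]
contact_force: [-0.1, -0.1, -0.7]
opening: 0.999
```

```bash
python3 d.py 608.3 302.2 -2 80; python3 - <<'E'
from h import *
i=vision.grab_frame('scene'); p=proj('scene',[608,302,10])[0].astype(int)
save('g1',cv2.resize(i[p[1]-90:p[1]+60,p[0]-100:p[0]+100],None,fx=3,fy=3,interpolation=cv2.INTER_CUBIC))
E
```

```text
t 3.67 pos [607.5 302.4  66.8] rpy [-1.7999e+02 -1.2000e-01  7.9960e+01] F [-0.1 -0.1 -0.7] op 0.999 q [0.46 0.61 1.63 0.   0.91 0.63]
shift now-frame [-0.005  0.02   1.72 ]  after-turn frame [-1.00e-03  2.00e-02  1.72e+00] turn [-0.01 -0.12 -0.04]
```

View pics/g1.png

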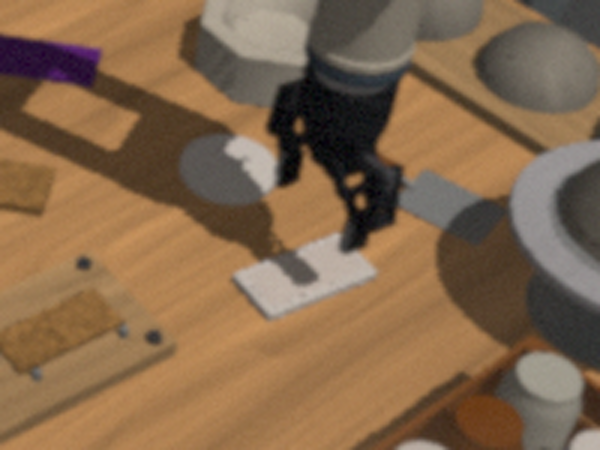

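The open jaws straddle the tile, with one finger at px (352,240) and the other at (285,180). Descending.

Emit:
move_arm(series="-1 0 0.02 0.5 0 0.1 0; -1 0 0 0.5 0 0 0; -1 0 0 0.4 0 0 0; -1 0 0 0.15 0 0 0; -1 0 0 0.06 0 0 0; -1 0 0 0 0 0 0")

```text
clock: 4.47
eef_pos: [608.4, 302.6, -1.6]
tcp_rot: [3.141, -0.004, 1.395]
contact_force: [0.3, -0.5, -0.0]
opening: 0.996
```

```bash
python3 d.py 608.3 302.2 -2 80
```

```text
t 4.47 pos [608.4 302.6  -1.6] rpy [179.99  -0.24  79.95] F [ 0.3 -0.5 -0. ] op 0.996 q [0.46 0.7  1.64 0.   0.79 0.63]
shift now-frame [-0.011 -0.002  0.01 ]  after-turn frame [-0.011 -0.002  0.01 ] turn [ 0.01 -0.24 -0.05]
```

Emit:
move_arm(series="-0.2 0 0 0 0 -0.24 0; 0.2 0 0 0 0 0 0; 0.6 0 0 0 0 0 0; 1 0 0 0 0 0 0; 1 0 0 0 0 0 0; 1 0 0 0 0 0 0", grip_force=30)

```text
clock: 5.22
eef_pos: [609.1, 303.0, -0.1]
tcp_rot: [3.14, -0.001, 1.395]
contact_force: [-1.2, -0.2, -1.8]
opening: 0.671
```

```bash
python3 d.py 608.3 302.2 -2 80
```

```text
t 5.22 pos [ 6.091e+02  3.030e+02 -1.000e-01] rpy [ 1.799e+02 -5.000e-02  7.995e+01] F [-1.2 -0.2 -1.8] op 0.671 q [ 0.46  0.7   1.64 -0.    0.8   0.64]
shift now-frame [-0.023 -0.017  0.048]  after-turn frame [-0.023 -0.017  0.048] turn [ 0.1  -0.05 -0.05]
```

Emit:
move_arm(series="1 0 0 -0.2 0 0 0; 1 0 0 -0.4 0 0 0; 1 0 0 -0.5 0 0 0; 1 0 0 -0.5 0 0 0; 1 0 0 -0.4 0 0 0; 1 0 0 0 0 0 0")

```text
clock: 5.98
eef_pos: [610.1, 303.5, 87.9]
tcp_rot: [3.137, -0.003, 1.395]
contact_force: [-0.3, 0.8, -2.2]
opening: 0.667
```

```bash
python3 d.py 532.5 72 70 85.1; python3 - <<'E'
from h import *
s=r.sense(); z=s['eef_pos'][2]+10+.3
for n in('top','scene'):
    i=vision.grab_frame(n)
    if n=='scene': print(fitbox(n,i,s['eef_pos'][:2],80,120,58,z))
    p=proj(n,s['eef_pos'])[0].astype(int); save('l_'+n,cv2.resize(i[p[1]-50:p[1]+50,p[0]-65:p[0]+65],None,fx=3,fy=3,interpolation=2))
a=[cv2.imread(f'pics/l_{n}.png') for n in('top','scene')]
cv2.imwrite('pics/l.png',np.hstack(a))
E
```

```text
t 5.97 pos [610.1 303.5  87.9] rpy [ 1.7974e+02 -1.7000e-01  7.9950e+01] F [-0.3  0.8 -2.2] op 0.667 q [ 0.46  0.58  1.61 -0.    0.94  0.64]
shift now-frame [-6.038 -0.903  0.427]  after-turn frame [-5.932 -1.439  0.449] turn [ 0.27 -0.16 -5.15]
(array([610.89, 300.87,  78.58]), np.float64(-17.6))
```

View pics/l.png

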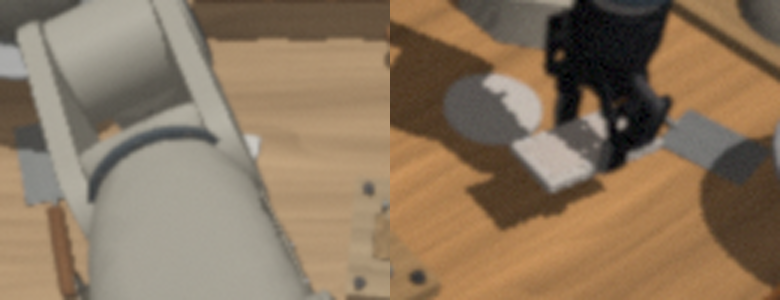

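Emit:
move_arm(series="1 -0.4 -0.1 0 0.3 0 -3; 1 -0.7 -0.18 0 0 -0.1 -2.2; 1 -0.75 -0.18 0.05 0 0 0; 1 -0.75 -0.18 0.05 0 0 0; 1 -0.75 -0.18 0.05 0 0 0; 1 -0.7 -0.18 0.05 0 0 0; 1 -0.5 -0.14 0.1 0 0 0; 1 -0.3 -0.1 0.1 0 0 0; 1 -0.2 -0.05 0.1 0 0 0; 1 0 0 0 0 0 0; 1 0 0 0 0 0 0")

```text
clock: 7.45
eef_pos: [532.1, 100.6, 58.1]
tcp_rot: [-3.128, 0.004, 1.491]
contact_force: [-0.5, -0.6, -0.5]
opening: 0.667
```

```bash
python3 d.py 532.5 73.5 60 85.1
```

```text
t 7.45 pos [532.1 100.6  58.1] rpy [-179.24    0.23   85.41] F [-0.5 -0.6 -0.5] op 0.667 q [ 0.18  0.46  1.93 -0.    0.76  0.26]
shift now-frame [-0.676  0.064 -0.046]  after-turn frame [-0.675  0.069 -0.047] turn [-0.76  0.23  0.31]
```

Emit:
move_arm(series="1 -0.3 0.03 0 -0.6 0.2 0.3; 1 -0.25 0.03 0 0 0 0; 1 -0.12 0 0 0 0 0; 1 0 0 0 0 0 0; 1 0 0 0 0 0 0")

```text
clock: 8.07
eef_pos: [533.1, 72.4, 58.6]
tcp_rot: [-3.141, -0.0, 1.486]
contact_force: [-0.0, -0.3, -1.3]
opening: 0.664
```

```bash
python3 d.py 532.5 73.5 36 85.1
```

```text
t 8.07 pos [533.1  72.4  58.6] rpy [-179.96   -0.     85.12] F [-0.  -0.3 -1.3] op 0.664 q [0.13 0.45 1.95 0.   0.74 0.22]
shift now-frame [ 0.026 -0.018  0.566]  after-turn frame [ 0.026 -0.018  0.566] turn [-0.04 -0.    0.02]
```

Emit:
move_arm(series="1 0.02 -0.02 0.3 0 0 0; 1 0 0 0.25 0 0 0; 1 0 0 0 0 0 0; 1 0 0 0 0 0 0")

```text
clock: 8.57
eef_pos: [531.9, 73.9, 34.4]
tcp_rot: [-3.14, 0.0, 1.486]
contact_force: [1.0, 0.5, -1.8]
opening: 0.668
```

```bash
python3 d.py 532.5 73.5 36 85.1; python3 - <<'E'
from h import *
s=r.sense(); e=s['eef_pos']; i=vision.grab_frame('scene')
print(fitbox('scene',i,e[:2],85,120,58,e[2]+10))
k=5; p=proj('scene',[533,72,25])[0].astype(int); x0,y0=p[0]-65,p[1]-50
c=cv2.resize(i[y0:y0+100,x0:x0+130],None,fx=k,fy=k,interpolation=2)
a=np.radians(-4.9);ex=np.array([np.cos(a),np.sin(a),0]);ey=np.array([-np.sin(a),np.cos(a),0])
def pt(P,col):
    u=((proj('scene',P)-[x0,y0]+.5)*k).astype(int)
    for q in u: cv2.circle(c,tuple(map(int,q)),2,col,-1)
    return u
N=np.array([533.5,72,0]); 
for dx,dy in((34.5,45),(34.5,-45),(0,-65.5)):
    pt(N+dx*ex+dy*ey+[0,0,18],(255,0,0)); pt(N+dx*ex+dy*ey+[0,0,30],(255,255,0))
for dx in(-29,29):
    for dy in(-60,60): pt(e+dx*ex+dy*ey+[0,0,10],(0,0,255)); 
save('n1',c)
E
```

```text
t 8.57 pos [531.9  73.9  34.4] rpy [-1.799e+02  1.000e-02  8.516e+01] F [ 1.   0.5 -1.8] op 0.668 q [0.14 0.49 1.96 0.   0.69 0.22]
shift now-frame [-0.008  0.016 -0.04 ]  after-turn frame [-0.008  0.016 -0.04 ] turn [-0.1   0.01  0.06]
(array([531.99,  72.86,  84.25]), np.float64(-22.6))
```

View pics/n1.png

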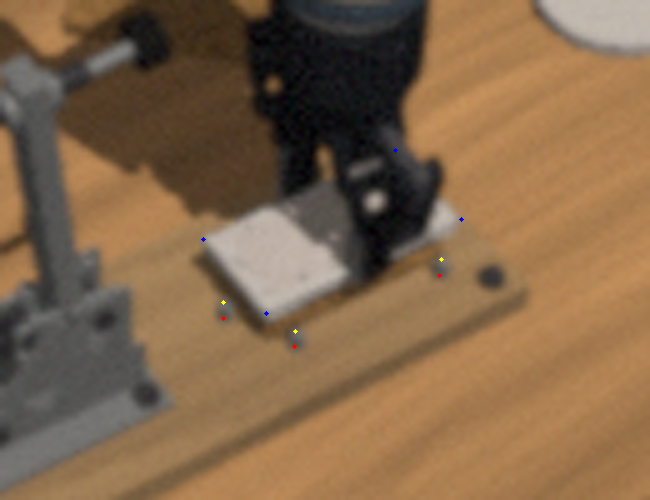

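Tile fits at (532.0, 72.9) and the pins match a nest at (533.5, 72), so the tile is about 1.5 mm and 1 mm off towards the open sides and clears every pin. Lowering.

Emit:
move_arm(series="1 0 0.015 0.15 -0.1 0 0; 1 0 0 0.08 0 0 0; 1 0 0 0 0 0 0; 1 0 0 0 0 0 0")

```text
clock: 9.12
eef_pos: [532.8, 73.8, 25.0]
tcp_rot: [3.141, -0.0, 1.486]
contact_force: [0.2, 0.1, -1.7]
opening: 0.668
```

```bash
python3 d.py 532.5 73.2 22 85.1
```

```text
t 9.12 pos [532.8  73.8  25. ] rpy [179.95  -0.    85.16] F [ 0.2  0.1 -1.7] op 0.668 q [ 0.13  0.51  1.96 -0.    0.67  0.22]
shift now-frame [-0.017 -0.007  0.074]  after-turn frame [-0.017 -0.007  0.074] turn [ 0.05 -0.    0.06]
```

Emit:
move_arm(series="1 -0.01 0 0.03 0 0 0; 1 0 0 0.02 0 0 0; 1 0 0 0.02 0 0 0; 1 0 0 0 0 0 0")

```text
clock: 9.62
eef_pos: [533.0, 73.4, 22.2]
tcp_rot: [3.14, -0.0, 1.486]
contact_force: [-0.2, 0.4, -2.3]
opening: 0.665
```

```bash
python3 d.py 532.8 73.2 22 85.1
```

```text
t 9.62 pos [533.   73.4  22.2] rpy [ 1.7992e+02 -1.0000e-02  8.5160e+01] F [-0.2  0.4 -2.3] op 0.665 q [ 0.13  0.51  1.96 -0.    0.67  0.22]
shift now-frame [-0.006 -0.004  0.006]  after-turn frame [-0.006 -0.004  0.006] turn [ 0.08 -0.01  0.06]
```

Emit:
move_arm(series="1 0 0 0.02 0 0 0; 1 0 0 0.02 0 0 0; 1 0 0 0 0 0 0")

```text
clock: 10.0
eef_pos: [533.2, 73.5, 21.7]
tcp_rot: [3.14, -0.0, 1.486]
contact_force: [-0.4, -0.4, -0.7]
opening: 0.665
```

```bash
python3 d.py 532.8 73.2 22 85.1
```

```text
t 10.0 pos [533.2  73.5  21.7] rpy [ 1.7991e+02 -1.0000e-02  8.5160e+01] F [-0.4 -0.4 -0.7] op 0.665 q [ 0.13  0.51  1.96 -0.    0.66  0.22]
shift now-frame [-0.007 -0.01  -0.008]  after-turn frame [-0.007 -0.01  -0.008] turn [ 0.09 -0.01  0.06]
```

Emit:
move_arm(series="-0.36 0 0 0 0 0 0; -0.42 0 0 0 0 0 0; -0.55 0 0 0 0 0 0; -0.7 0 0 0 0 0 0; -0.7 0 0 0 0 0 0")

```text
clock: 10.62
eef_pos: [533.6, 73.5, 21.7]
tcp_rot: [3.139, -0.0, 1.486]
contact_force: [-0.7, 0.4, 0.3]
opening: 0.853
```

Emit:
move_arm(series="-0.7 0 0 -0.2 0 0 0; -0.8 0 0 -0.5 0 0 0; -1 0 0 -0.8 0 0 0; -1 0.4 0 -0.9 0 0 0; -1 0.8 0 -0.9 0 0 0; -1 0.9 0 -0.6 0 0 0; -1 0.9 0 -0.3 0 0 0; -1 0.5 0 0 0 0 0; -1 0 0 0 0 0 0")

```text
clock: 11.75
eef_pos: [545.0, 216.5, 198.8]
tcp_rot: [3.138, -0.002, 1.485]
contact_force: [-0.3, -1.0, -0.8]
opening: 0.998
```

```bash
python3 d.py 532.8 73.2 250 85.1; python3 - <<'E'
from h import *
a=np.radians(-4.9);ex=np.array([np.cos(a),np.sin(a),0]);ey=np.array([-np.sin(a),np.cos(a),0]);N=np.array([533.5,72,0]);out=[]
for n in('top','scene'):
    i=vision.grab_frame(n); print(n,fitbox(n,i,(533,73),85,120,58,32),blob(n,white,(533,73),80,32,i))
    k=5;p=proj(n,[533,72,25])[0].astype(int); x0,y0=p[0]-40,p[1]-40
    c=cv2.resize(i[y0:y0+80,x0:x0+80],None,fx=k,fy=k,interpolation=2)
    for dx,dy in((34.5,45),(34.5,-45),(0,-65.5)):
        for z,col in((18,(255,0,0)),(30,(255,255,0))):
            q=(proj(n,N+dx*ex+dy*ey+[0,0,z])[0]-[x0,y0]+.5)*k; cv2.circle(c,(int(q[0]),int(q[1])),2,col,-1)
    out.append(c)
save('p1',np.hstack(out))
E
```

```text
t 11.75 pos [545.  216.5 198.8] rpy [ 1.7978e+02 -1.0000e-01  8.5090e+01] F [-0.3 -1.  -0.8] op 0.998 q [ 0.38  0.32  1.75 -0.    1.06  0.46]
shift now-frame [-3.593  0.006 -1.286]  after-turn frame [-3.595e+00  1.000e-03 -1.280e+00] turn [ 0.22 -0.1  -0.01]
top (array([530.66,  72.41,  85.13]), np.float64(-41.8)) {'centre': array([531.4,  72.6]), 'centroid': array([531.4,  72.6]), 'size': array([122.3,  59.2]), 'longdir': np.float32(85.15)}
scene (array([532.8 ,  73.12,  85.63]), np.float64(-38.9)) {'centre': array([533.1,  73.4]), 'centroid': array([533.1,  73.3]), 'size': array([118.4,  58.5]), 'longdir': np.float32(85.03)}
```

View pics/p1.png

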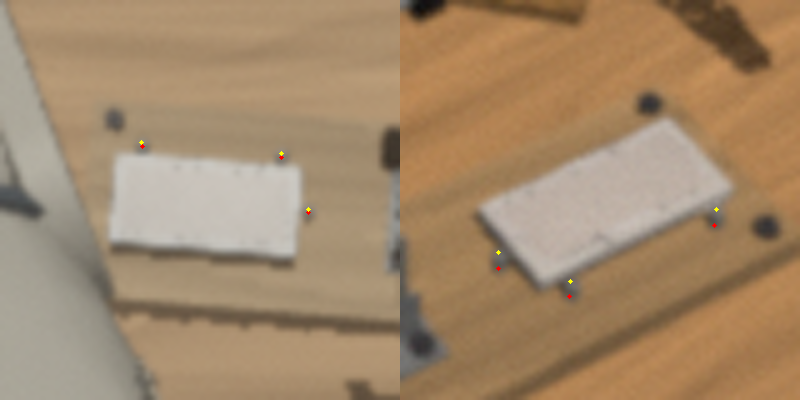

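The tile lies flat and square inside the pins in both views: about (531,72.5) in the top view and (533,73.3) in the scene view, within about 1 mm of centre. Next, over the clamp to the handle.

Emit:
move_arm(series="-1 0 0 -0.7 0 0 0; -1 -0.3 0 -0.9 0 0 0; -1 -0.6 0 -0.9 0 0 0; -1 -0.9 0 -0.6 0 0 0; -1 -0.9 0 -0.2 0 0 0; -1 -0.9 0 0 0 0 0; -1 -0.9 0 0 0 0 0; -1 -0.9 0 0 0 0 0; -1 -0.9 0 0 0 0 0; -1 -0.9 0 0 0 0 0; -1 -0.9 0 0 0 0 0; -1 -0.9 0 0 0 0 0; -1 -0.9 0 0 0 0 0; -1 -0.9 0 0 0 0 0; -1 -0.7 0 0 0 0 0; -1 -0.5 0 0 0 0 0; -1 -0.2 0 0 0 0 0; -1 0 0 0 0 0 0; -1 0 0 0 0 0 0")

```text
clock: 14.22
eef_pos: [481.6, -303.2, 322.8]
tcp_rot: [-3.118, 0.005, 1.465]
contact_force: [0.5, -0.5, -0.6]
opening: 0.999
```

```bash
python3 d.py 503.7 -269.7 77 85.1; python3 - <<'E'
from h import *
a=np.radians(-4.9);ex=np.array([np.cos(a),np.sin(a),0]);ey=np.array([-np.sin(a),np.cos(a),0]);N=np.array([533.0,72,0])
el=np.radians(156.6);o=[]
i=vision.grab_frame('scene')
c=i.copy()
for rr in(101,150,183):
    P=N+ey*(-205+rr*np.cos(el))+np.array([0,0,36+rr*np.sin(el)]); q=proj('scene',P)[0]; cv2.circle(c,tuple(map(int,q)),1,(255,0,0),-1)
u,v=map(int,q); save('h1',cv2.resize(c[v-80:v+70,u-80:u+120],None,fx=4,fy=4,interpolation=2))
E
```

```text
t 14.22 pos [ 481.6 -303.2  322.8] rpy [-178.65    0.28   83.92] F [ 0.5 -0.5 -0.6] op 0.999 q [-0.56  0.2   1.63 -0.02  1.33 -0.45]
shift now-frame [0.922 0.606 6.127]  after-turn frame [0.883 0.48  6.144] turn [-1.35  0.26 -1.18]
```

View pics/h1.png

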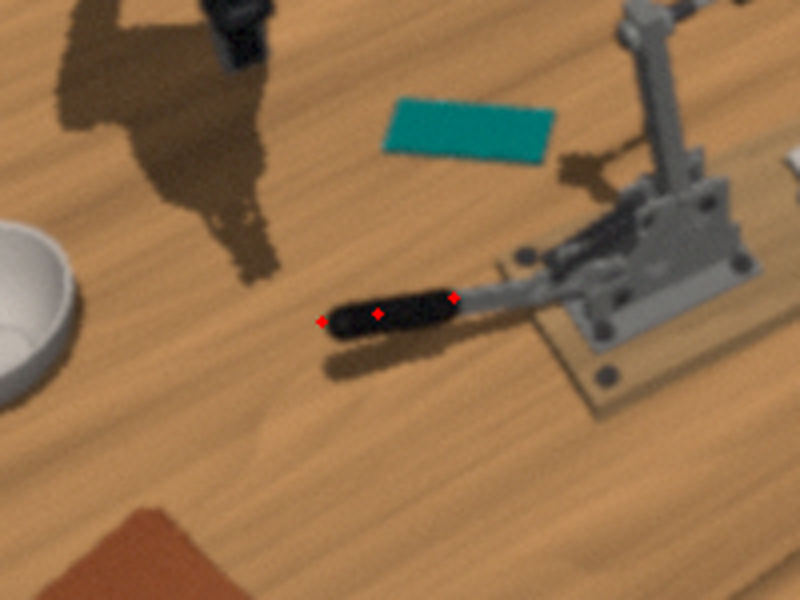

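Handle grip from (330,322) to (458,298); the model's points lie on it, about 3 mm long at the free end. Correcting the pose and descending.

Emit:
move_arm(series="-1 0.5 0.3 0.5 -1.3 0.2 -1.2; -1 0.3 0.15 0.8 0 0 0; -1 0.1 0.03 0.9 0 0 0; -1 0 0 0.9 0 0 0; -1 0 0 0.9 0 0 0; -1 0 0 0.5 0 0 0; -1 0 0 0.2 0 0 0; -1 0 0 0 0 0 0")

```text
clock: 15.28
eef_pos: [508.0, -262.9, 131.9]
tcp_rot: [3.137, 0.002, 1.495]
contact_force: [-0.6, 0.5, -0.3]
opening: 0.998
```

```bash
python3 d.py 503.9 -268 77 85.1
```

```text
t 15.28 pos [ 508.  -262.9  131.9] rpy [1.7971e+02 1.3000e-01 8.5640e+01] F [-0.6  0.5 -0.3] op 0.998 q [-0.48  0.38  1.84 -0.    0.91 -0.4 ]
shift now-frame [-0.132 -0.1    1.372]  after-turn frame [-0.136 -0.092  1.372] turn [0.29 0.12 0.54]
```

Emit:
move_arm(series="-1 -0.13 -0.1 0.2 0.3 0.1 0.5; -1 0 0 0.5 0 0 0; -1 0 0 0.4 0 0 0; -1 0 0 0.2 0 0 0; -1 0 0 0 0 0 0; -1 0 0 0 0 0 0")

```text
clock: 16.02
eef_pos: [505.5, -269.9, 81.2]
tcp_rot: [3.137, 0.003, 1.485]
contact_force: [-0.2, -0.0, 0.1]
opening: 0.997
```

```bash
python3 d.py 503.9 -268 77 85.1
```

```text
t 16.02 pos [ 505.5 -269.9   81.2] rpy [1.7973e+02 1.6000e-01 8.5070e+01] F [-0.2 -0.   0.1] op 0.997 q [-0.49  0.46  1.87 -0.    0.81 -0.41]
shift now-frame [ 0.045 -0.044  0.103]  after-turn frame [ 0.045 -0.043  0.104] turn [ 0.27  0.16 -0.02]
```

Emit:
move_arm(series="-0.5 0.03 -0.04 0.1 0.2 0.1 0; 0 0 0 0 0 0 0; 0.3 0 0 0 0 0 0; 0.5 0 0 0 0 0 0; 0.8 0 0 0 0 0 0; 1 0 0 0 0 0 0; 1 0 0 0 0 0 0", grip_force=30)

```text
clock: 16.9
eef_pos: [507.0, -269.2, 78.6]
tcp_rot: [3.134, 0.003, 1.485]
contact_force: [1.3, -0.3, -0.7]
opening: 0.231
```

```bash
python3 d.py 503.9 -268 77 85.1
```

```text
t 16.9 pos [ 507.  -269.2   78.6] rpy [1.7959e+02 1.5000e-01 8.5090e+01] F [ 1.3 -0.3 -0.7] op 0.231 q [-0.49  0.46  1.87  0.    0.81 -0.41]
shift now-frame [ 0.024 -0.08   0.04 ]  after-turn frame [ 0.024 -0.08   0.041] turn [ 0.41  0.15 -0.01]
```

Emit:
move_arm(series="1 0.12 0 -0.23 0.2 0.1 0; 1 0.25 0 -0.46 0 0 0; 1 0.31 0 -0.42 0 0 0; 1 0.18 0 -0.19 0 0 0; 1 0 0 0 0 0 0", grip_force=35)

```text
clock: 17.52
eef_pos: [510.0, -231.0, 132.1]
tcp_rot: [3.138, -0.002, 1.485]
contact_force: [2.6, 0.5, -5.1]
opening: 0.234
```

```bash
cat > c.py <<'E'
from h import *
s=r.sense(); a=np.radians(-4.7);ey=np.array([-np.sin(a),np.cos(a)]);ex=np.array([np.cos(a),np.sin(a)])
R=Ro.from_euler('xyz',s['tcp_rot']).as_matrix(); g=s['eef_pos']-19*R[:,2]
d=g[:2]-np.array([533.5,72]); y=d@ey+205; z=g[2]-36
print('t',round(s['clock'],2),'pos',np.round(s['eef_pos'],1),'rpy',np.round(np.degrees(s['tcp_rot']),1),'F',np.round(s['contact_force'],1),'op',round(s['opening'],3),'| jigx',round(d@ex,1),'rad',round(np.hypot(y,z),1),'elev',round(np.degrees(np.arctan2(z,y)),1),'q',np.round(s['qpos'],2))
E
python3 c.py
```

```text
t 17.52 pos [ 510.  -231.   132.1] rpy [ 1.798e+02 -1.000e-01  8.510e+01] F [ 2.6  0.5 -5.1] op 0.234 | jigx 1.3 rad 151.8 elev 130.7 q [-0.43  0.37  1.86  0.    0.91 -0.35]
```

Emit:
move_arm(series="1 0.22 0 -0.16 0.1 0 0; 1 0.44 0 -0.27 0 0 0; 1 0.48 0 -0.2 0 0 0; 1 0.25 0 -0.07 0 0 0; 1 0 0 0 0 0 0")

```text
clock: 18.15
eef_pos: [514.8, -171.9, 162.8]
tcp_rot: [3.14, -0.001, 1.485]
contact_force: [1.6, 0.3, -4.1]
opening: 0.234
```

```bash
python3 c.py
```

```text
t 18.15 pos [ 514.8 -171.9  162.8] rpy [ 1.799e+02 -1.000e-01  8.510e+01] F [ 1.6  0.3 -4.1] op 0.234 | jigx 1.3 rad 151.1 elev 105.2 q [-0.33  0.3   1.88  0.    0.96 -0.24]
```

Emit:
move_arm(series="1 0.25 0 -0.07 0 0 0; 1 0.32 0 -0.05 0 0 0; 1 0.33 0 -0.02 0 0 0; 1 0.25 0 0.01 0 0 0; 1 0 0 0 0 0 0")

```text
clock: 18.77
eef_pos: [518.8, -123.3, 168.1]
tcp_rot: [3.14, -0.001, 1.484]
contact_force: [1.8, -0.6, -3.5]
opening: 0.227
```

```bash
python3 c.py
```

```text
t 18.77 pos [ 518.8 -123.3  168.1] rpy [179.9  -0.   85.1] F [ 1.8 -0.6 -3.5] op 0.227 | jigx 1.3 rad 151.4 elev 86.5 q [-0.24  0.28  1.89  0.    0.97 -0.15]
```

Emit:
move_arm(series="1 0.2 0 0.01 0 0 0; 1 0.25 0 0.03 0 0 0; 1 0.25 0 0.04 0 0 0; 1 0.2 0 0.05 0 0 0; 1 0 0 0 0 0 0")

```text
clock: 19.4
eef_pos: [521.6, -84.2, 162.6]
tcp_rot: [3.142, -0.002, 1.484]
contact_force: [0.4, 0.0, -0.0]
opening: 0.0
```

```bash
python3 c.py
```

```text
t 19.4 pos [521.6 -84.2 162.6] rpy [ 1.8e+02 -1.0e-01  8.5e+01] F [ 0.4  0.  -0. ] op 0.0 | jigx 0.9 rad 153.4 elev 71.6 q [-0.16  0.28  1.9   0.    0.95 -0.08]
```

The fingers have shut on nothing, so the grip slipped. I look before moving.

```bash
python3 - <<'E'
from h import *
i=vision.grab_frame('scene'); u,v=map(int,proj('scene',[520,-60,100])[0])
save('s1',cv2.resize(i[v-80:v+70,u-90:u+110],None,fx=4,fy=4,interpolation=2)); print(u-90,v-80)
E
```

```text
211 195
```

View pics/s1.png

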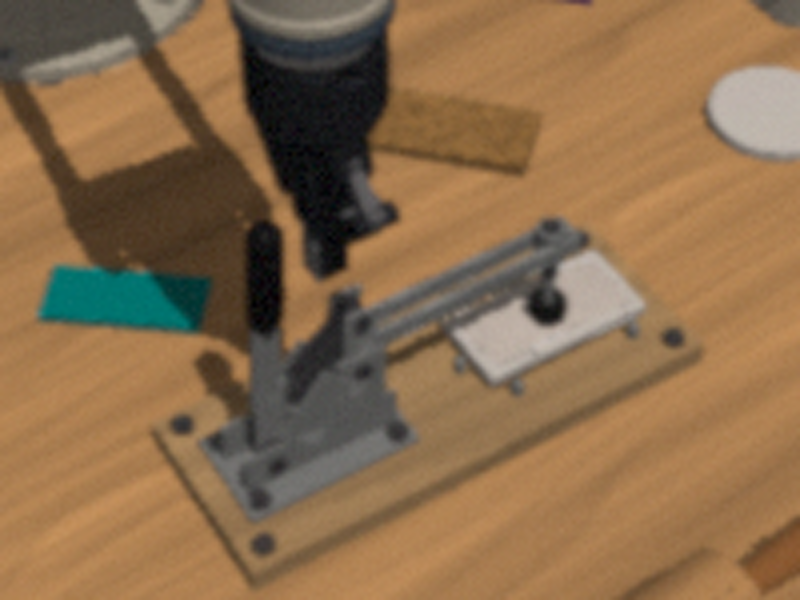

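```bash
python3 - <<'E'
from h import *
a=np.radians(-4.7);ey=np.array([-np.sin(a),np.cos(a),0]);N=np.array([533.5,72,0])+np.array([1.3,0,0])
for e in(72,76,80,84,88,92,96):
    el=np.radians(e);print(e,[np.round((proj('scene',N+ey*(-205+rr*np.cos(el))+np.array([0,0,36+rr*np.sin(el)]))[0]-[211,195])*4) for rr in(101,183)])
E
```

```text
72 [array([301., 318.]), array([336., 205.])]
76 [array([291., 321.]), array([316., 208.])]
80 [array([280., 324.]), array([296., 214.])]
84 [array([269., 328.]), array([275., 220.])]
88 [array([258., 332.]), array([253., 228.])]
92 [array([247., 337.]), array([232., 237.])]
96 [array([236., 343.]), array([211., 248.])]
```

Emit:
move_arm(series="1 0 0 -0.4 0 0 0; 1 0 0 -0.8 0 0 0; 1 0 0 -0.8 0 0 0; 1 0 0 -0.3 0 0 0; 1 0 0 0 0 0 0")

```text
clock: 20.08
eef_pos: [521.8, -85.8, 260.4]
tcp_rot: [3.14, -0.002, 1.483]
contact_force: [0.3, 1.4, -0.9]
opening: 0.002
```

```bash
cat > e.py <<'E'
from h import *
a=np.radians(-4.7);ey=np.array([-np.sin(a),np.cos(a),0]);N=np.array([534.8,72,0])
i=cv2.cvtColor(vision.grab_frame('scene'),cv2.COLOR_RGB2GRAY); o={}
for e in range(66,162,2):
    el=np.radians(e); P=np.array([N+ey*(-205+rr*np.cos(el))+np.array([0,0,36+rr*np.sin(el)]) for rr in range(106,178,6)])
    o[e]=cv2.remap(i,proj('scene',P).astype(np.float32)[None,:,:],None,1).mean()
print(sorted(((round(float(v)),k) for k,v in o.items()))[:6])
E
python3 e.py
```

```text
[(12, 86), (13, 88), (15, 84), (27, 90), (57, 92), (60, 82)]
```

Emit:
move_arm(series="1 -0.4 0 0 0 0 0; 1 -0.7 0 0 0 0 0; 1 -0.7 0 0 0 0 0; 1 -0.4 0 0 0 0 0; 1 0 0 0 0 0 0; 1 0 0 0 0 0 0")

```text
clock: 20.88
eef_pos: [510.4, -177.9, 254.0]
tcp_rot: [-3.133, -0.003, 1.482]
contact_force: [1.1, 0.3, 0.7]
opening: -0.002
```

```bash
python3 c.py; python3 e.py
```

```text
t 20.88 pos [ 510.4 -177.9  254. ] rpy [-179.5   -0.2   84.9] F [1.1 0.3 0.7] op -0.002 | jigx -2.4 rad 241.4 elev 101.0 q [-0.34  0.2   1.78  0.    1.16 -0.25]
[(11, 88), (13, 86), (16, 84), (51, 90), (59, 82), (85, 124)]
```

Emit:
move_arm(series="1 0 0.05 0.4 -0.3 0 0; 1 0 0.05 0.7 0 0 0; 1 0 0 0.8 0 0 0; 1 0 0 0.4 0 0 0; 1 0 0 0.1 0 0 0; 1 0 0 0 0 0 0")

```text
clock: 21.68
eef_pos: [516.4, -174.4, 157.5]
tcp_rot: [3.141, -0.003, 1.488]
contact_force: [0.8, -0.1, 1.0]
opening: -0.007
```

```bash
python3 c.py
```

```text
t 21.68 pos [ 516.4 -174.4  157.5] rpy [179.9  -0.2  85.2] F [ 0.8 -0.1  1. ] op -0.007 | jigx 3.2 rad 146.7 elev 106.7 q [-0.33  0.31  1.87  0.    0.95 -0.25]
```

Emit:
move_arm(series="1 0.3 -0.03 0 0 0.1 0; 1 0.3 -0.02 0 0 0 0; 1 0.2 0 0 0 0 0; 1 0.2 0 0 0 0 0; 1 0 0 0 0 0 0")

```text
clock: 22.3
eef_pos: [519.1, -132.2, 160.1]
tcp_rot: [3.137, -0.003, 1.488]
contact_force: [0.1, -2.9, -1.0]
opening: -0.003
```

```bash
python3 c.py; python3 e.py
```

```text
t 22.3 pos [ 519.1 -132.2  160.1] rpy [179.7  -0.2  85.3] F [ 0.1 -2.9 -1. ] op -0.003 | jigx 2.3 rad 143.1 elev 89.9 q [-0.25  0.3   1.89  0.    0.95 -0.17]
[(28, 84), (31, 86), (32, 78), (35, 88), (38, 82), (38, 90)]
```

Emit:
move_arm(series="1 0.15 0 0.02 0 0 0; 1 0.18 -0.01 0.02 0 0 0; 1 0.18 0 0.02 0 0 0; 1 0.15 0 0 0 0 0; 1 0.1 0 0 0 0 0; 1 0 0 0 0 0 0")

```text
clock: 23.1
eef_pos: [520.5, -113.2, 158.0]
tcp_rot: [3.136, 0.021, 1.495]
contact_force: [-0.6, -0.7, 0.0]
opening: 0.0
```

```bash
python3 c.py
```

```text
t 23.1 pos [ 520.5 -113.2  158. ] rpy [179.7   1.2  85.7] F [-0.6 -0.7  0. ] op 0.0 | jigx 2.1 rad 142.4 elev 82.0 q [-0.2   0.29  1.91 -0.03  0.94 -0.11]
```

```bash
python3 e.py; python3 - <<'E'
from h import *
i=vision.grab_frame('scene'); u,v=map(int,proj('scene',[520,-60,100])[0])
save('s2',cv2.resize(i[v-80:v+70,u-90:u+110],None,fx=4,fy=4,interpolation=2))
E
```

```text
[(26, 76), (29, 70), (30, 74), (32, 78), (33, 72), (34, 80)]
```

View pics/s2.png

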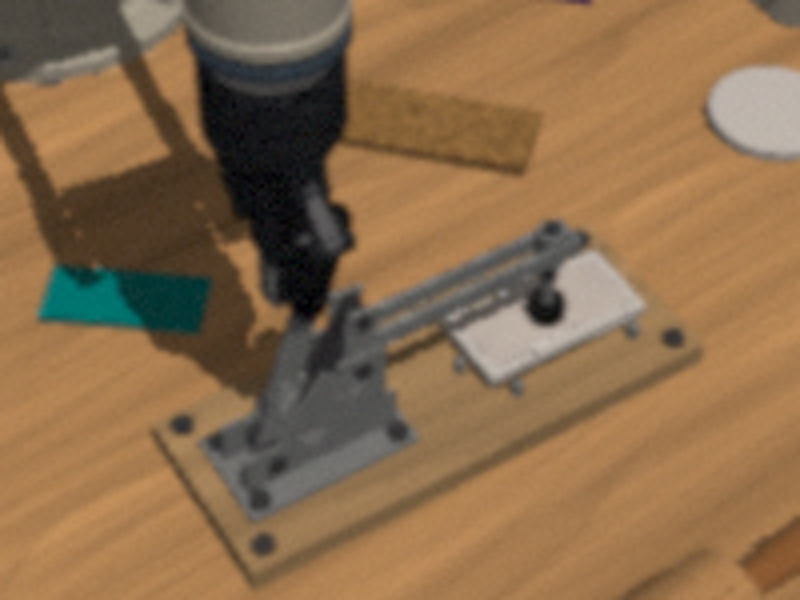

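The handle leans forward at px (290,380) with the foot on the tile. The force dropping suggests it snapped over. A small extra push should meet the stop.

Emit:
move_arm(series="1 0.1 0 0 0 -1.2 0; 1 0.1 0 0 0 0 0; 1 0.06 0 0 0 0 0; 1 0 0 0 0 0 0")

```text
clock: 23.7
eef_pos: [520.5, -113.2, 158.5]
tcp_rot: [3.136, 0.063, 1.501]
contact_force: [-0.7, -2.3, 0.4]
opening: 0.007
```

```bash
python3 c.py
```

```text
t 23.7 pos [ 520.5 -113.2  158.5] rpy [179.7   3.6  86. ] F [-0.7 -2.3  0.4] op 0.007 | jigx 2.1 rad 143.0 elev 81.7 q [-0.18  0.29  1.91 -0.08  0.93 -0.06]
```

Emit:
move_arm(series="1 -0.3 0 0 0 -1.5 0; 1 -0.6 0 -0.2 0 -2 -0.5; 1 -0.6 0 -0.5 0 0 0; 1 -0.2 0 -0.8 0 0 0; 1 0 0 -0.8 0 0 0; 1 0 0 -0.6 0 0 0; 1 0 0 0 0 0 0")

```text
clock: 24.58
eef_pos: [516.2, -166.5, 283.3]
tcp_rot: [3.139, 0.128, 1.51]
contact_force: [0.1, 0.2, -0.4]
opening: 0.0
```

```bash
python3 c.py; python3 e.py; sed -i 's/range(66,162,2)/np.arange(66,162,1)/' e.py; python3 e.py
```

```text
t 24.57 pos [ 516.2 -166.5  283.3] rpy [179.8   7.3  86.5] F [ 0.1  0.2 -0.4] op 0.0 | jigx 2.1 rad 268.1 elev 96.8 q [-0.24  0.16  1.77 -0.14  1.18 -0.12]
[(12, 74), (14, 72), (15, 70), (37, 76), (42, 68), (85, 116)]
[(13, np.int64(71)), (13, np.int64(73)), (13, np.int64(74)), (14, np.int64(70)), (15, np.int64(72)), (19, np.int64(69))]
```

The handle is locked: elevation about 72° with the robot clear. I use the 3 s to move round to its other side.

```bash
python3 d.py 525.8 -37.6 283 85.3
```

```text
t 24.68 pos [ 514.9 -166.3  281.1] rpy [-179.95    7.3    86.52] F [-0.   0.6 -0. ] op -0.0 q [-0.24  0.16  1.78 -0.14  1.18 -0.12]
shift now-frame [ 3.197  0.076 -0.457]  after-turn frame [ 3.23   0.008 -0.047] turn [0.03 7.3  1.22]
```

Emit:
move_arm(series="1 0 0 0 0 3.6 0.6; 1 0 0 0 0 3.6 0.6; 1 0.3 0 0 0 0 0; 1 0.5 0 0 0 0 0; 1 0.6 0 0 0 0 0; 1 0.6 0 0 0 0 0; 1 0.6 0 0 0 0 0; 1 0.4 0 0 0 0 0; 1 0.2 0 0 0 0 0; 1 0 0 0 0 0 0; 1 0 0 0 0 0 0; 1 0 0 0 0 0 0; 1 0 0 0 0 0 0; 1 0 0 0 0 0 0; 1 0 0 0 0 0 0; 1 0 0 0 0 0 0; 1 0 0 0 0 0 0; 1 0 0 0 0 0 0")

```text
clock: 26.92
eef_pos: [520.3, -32.3, 270.0]
tcp_rot: [-3.126, 0.004, 1.487]
contact_force: [0.1, 1.1, -0.7]
opening: -0.003
```

```bash
python3 d.py 525.8 -37.6 160 85.3; python3 e.py
```

```text
t 26.93 pos [520.3 -32.3 270. ] rpy [-179.12    0.21   85.2 ] F [ 0.1  1.1 -0.7] op -0.003 q [-0.06  0.16  1.8  -0.    1.2   0.02]
shift now-frame [-0.111  0.19   2.748]  after-turn frame [-0.121  0.148  2.75 ] turn [-0.88  0.21 -0.1 ]
[(13, np.int64(72)), (14, np.int64(70)), (14, np.int64(71)), (14, np.int64(73)), (14, np.int64(74)), (16, np.int64(75))]
```

Emit:
move_arm(series="1 -0.1 0.15 0.3 -0.8 0.2 0; 1 0 0 0.6 0 0 0; 1 0 0 0.7 0 0 0; 1 0 0 0.6 0 0 0; 1 0 0 0.3 0 0 0; 1 0 0 0 0 0 0; 1 0 0 0 0 0 0; 1 0 0 0 0 0 0; 1 0 0 0 0 0 0; 1 0 0 0 0 0 0; 1 0 0 0 0 0 0; 1 0 0 0 0 0 0")

```text
clock: 28.48
eef_pos: [528.8, -37.0, 171.1]
tcp_rot: [3.135, 0.0, 1.487]
contact_force: [0.7, -0.2, -0.2]
opening: -0.0
```

```bash
python3 c.py
```

```text
t 28.48 pos [528.8 -37.  171.1] rpy [179.6   0.   85.2] F [ 0.7 -0.2 -0.2] op -0.0 | jigx 4.1 rad 181.6 elev 58.1 q [-0.07  0.27  1.9  -0.    0.96  0.01]
```

Emit:
move_arm(series="1 -0.3 -0.06 0.15 0.3 0 0; 1 -0.3 0 0.1 0 0 0; 1 -0.2 0 0 0 0 0; 1 -0.2 0 0 0 0 0; 1 -0.2 0 0 0 0 0; 1 0 0 0 0 0 0")

```text
clock: 29.22
eef_pos: [521.7, -88.6, 160.1]
tcp_rot: [-3.142, 0.0, 1.487]
contact_force: [-0.9, -0.8, 0.8]
opening: 0.003
```

```bash
python3 c.py;python3 e.py
```

```text
t 29.23 pos [521.7 -88.6 160.1] rpy [-180.     0.    85.2] F [-0.9 -0.8  0.8] op 0.003 | jigx 1.4 rad 149.7 elev 72.9 q [-0.17  0.29  1.9  -0.    0.95 -0.09]
[(11, np.int64(85)), (12, np.int64(86)), (13, np.int64(87)), (13, np.int64(88)), (14, np.int64(84)), (15, np.int64(89))]
```

Handle now at about 87°, past dead centre and resting there. Opening the fingers, straddling the handle and pinching it for a controlled return.

Emit:
move_arm(series="0.2 0 0 0 0 0 0; 0 0 0 -0.1 0 0 0; -0.1 0 0 0 0 0 0; -0.1 0 0 0 0 0 0; -0.1 -0.3 0 0 0 0 0; -0.1 -0.35 0 0 0 0 0; -0.1 -0.2 0 0 0 0 0; -0.1 0 0 0 0 0 0")

```text
clock: 30.28
eef_pos: [518.8, -124.5, 164.6]
tcp_rot: [3.141, 0.0, 1.487]
contact_force: [0.6, 0.2, -0.2]
opening: 0.552
```

```bash
python3 c.py;python3 e.py
```

```text
t 30.27 pos [ 518.8 -124.5  164.6] rpy [180.    0.   85.2] F [ 0.6  0.2 -0.2] op 0.552 | jigx 1.5 rad 147.8 elev 86.9 q [-0.24  0.29  1.89 -0.    0.96 -0.15]
[(14, np.int64(88)), (14, np.int64(89)), (18, np.int64(80)), (18, np.int64(81)), (20, np.int64(87)), (21, np.int64(79))]
```

Emit:
move_arm(series="0.3 0 0 0 0 0 0; 0.6 0 0 0 0 0 0; 1 0 0 0 0 0 0; 1 0 0 0 0 0 0; 1 0 0 0 0 0 0", grip_force=60)

```text
clock: 30.95
eef_pos: [518.7, -123.6, 164.7]
tcp_rot: [-3.142, 0.0, 1.488]
contact_force: [-0.8, -1.1, 1.2]
opening: 0.223
```

```bash
python3 c.py
```

```text
t 30.95 pos [ 518.7 -123.6  164.7] rpy [-180.     0.    85.3] F [-0.8 -1.1  1.2] op 0.223 | jigx 1.2 rad 147.9 elev 86.6 q [-0.24  0.29  1.89 -0.    0.96 -0.15]
```

Emit:
move_arm(series="1 -0.2 0 -0.01 0 0 0; 1 -0.4 0 0.01 0 0 0; 1 -0.5 0 0.06 0 0 0; 1 -0.45 0 0.1 0 0 0; 1 -0.2 0 0.06 0 0 0; 1 0 0 0 0 0 0")

```text
clock: 31.7
eef_pos: [513.2, -190.5, 153.7]
tcp_rot: [-3.141, -0.012, 1.486]
contact_force: [-0.2, 1.8, 3.2]
opening: 0.226
```

```bash
python3 c.py
```

```text
t 31.7 pos [ 513.2 -190.5  153.7] rpy [-180.    -0.7   85.1] F [-0.2  1.8  3.2] op 0.226 | jigx 1.3 rad 148.7 elev 113.2 q [-0.37  0.33  1.87  0.01  0.95 -0.29]
```

Emit:
move_arm(series="1 -0.28 0 0.14 0 -0.5 0; 1 -0.44 0 0.28 0 0 0; 1 -0.4 0 0.34 0 0 0; 1 -0.22 0 0.24 0 0 0; 1 0 0 0 0 0 0")

```text
clock: 32.33
eef_pos: [508.8, -244.8, 113.3]
tcp_rot: [3.141, -0.004, 1.486]
contact_force: [1.9, 2.7, -0.7]
opening: 0.227
```

```bash
python3 c.py
```

```text
t 32.33 pos [ 508.8 -244.8  113.3] rpy [180.   -0.2  85.1] F [ 1.9  2.7 -0.7] op 0.227 | jigx 1.4 rad 148.3 elev 139.5 q [-0.45  0.4   1.86  0.    0.88 -0.37]
```

Emit:
move_arm(series="1 -0.18 0 0.24 0 -0.2 0; 1 -0.22 0 0.33 0 0 0; 1 -0.15 0 0.29 0 0 0; 1 -0.05 0 0.1 0 0 0; 1 -0.03 0 0.06 0 0 0; 1 0 0 0 0 0 0")

```text
clock: 33.08
eef_pos: [507.0, -267.4, 69.9]
tcp_rot: [-3.141, -0.004, 1.486]
contact_force: [1.4, 0.2, 0.2]
opening: 0.234
```

```bash
python3 c.py
```

```text
t 33.08 pos [ 507.  -267.4   69.9] rpy [-180.    -0.2   85.1] F [1.4 0.2 0.2] op 0.234 | jigx 1.4 rad 145.4 elev 158.7 q [-0.49  0.48  1.87  0.    0.8  -0.41]
```

Emit:
move_arm(series="1 -0.03 0 0.08 0 0 0; 1 0 0 0.06 0 0 0; 1 0 0 0 0 0 0")

```text
clock: 33.45
eef_pos: [507.0, -268.3, 66.4]
tcp_rot: [-3.141, -0.004, 1.486]
contact_force: [0.6, 2.8, -1.3]
opening: 0.229
```

```bash
python3 c.py
```

```text
t 33.45 pos [ 507.  -268.3   66.4] rpy [-180.    -0.2   85.1] F [ 0.6  2.8 -1.3] op 0.229 | jigx 1.5 rad 145.0 elev 160.1 q [-0.49  0.48  1.87  0.01  0.8  -0.41]
```

Emit:
move_arm(series="0.3 0 0 0 0 0 0; -0.3 0 0 0 0 0 0; -0.8 0 0 0 0 0 0; -1 0 0 0 0 0 0; -1 0 0 0 0 0 0; -1 0 0 -0.3 0 0 0; -1 0 0 -0.7 0 0 0; -1 0 0 -0.9 0 0 0; -1 0 0 -0.9 0 0 0; -1 0 0 -0.9 0 0 0; -1 0 0 -0.5 0 0 0; -1 0 0 0 0 0 0; -1 0 0 0 0 0 0")

```text
clock: 35.08
eef_pos: [506.6, -269.8, 243.8]
tcp_rot: [3.139, -0.001, 1.488]
contact_force: [0.3, 0.8, -0.4]
opening: 1.0
```

```bash
python3 c.py; python3 e.py; python3 - <<'E'
from h import *
for n in('top','scene'):
    i=vision.grab_frame(n); print(n,fitbox(n,i,(532,73),85,120,58,32),blob(n,white,(532,73),80,32,i))
save('f1',vision.grab_frame('scene'))
E
```

```text
t 35.08 pos [ 506.6 -269.8  243.8] rpy [179.9  -0.   85.3] F [ 0.3  0.8 -0.4] op 1.0 | jigx 1.2 rad 265.4 elev 121.3 q [-0.49  0.26  1.73  0.    1.15 -0.41]
[(14, np.int64(158)), (15, np.int64(159)), (16, np.int64(157)), (17, np.int64(154)), (18, np.int64(155)), (18, np.int64(156))]
top (array([529.33,  72.8 ,  85.32]), np.float64(-41.8)) {'centre': array([530.1,  73. ]), 'centroid': array([530.1,  73.1]), 'size': array([122.2,  59.3]), 'longdir': np.float32(85.13)}
scene (array([531.65,  73.58,  85.69]), np.float64(-38.9)) {'centre': array([531.8,  73.9]), 'centroid': array([531.9,  73.8]), 'size': array([117.7,  57.8]), 'longdir': np.float32(85.08)}
```

View pics/f1.png

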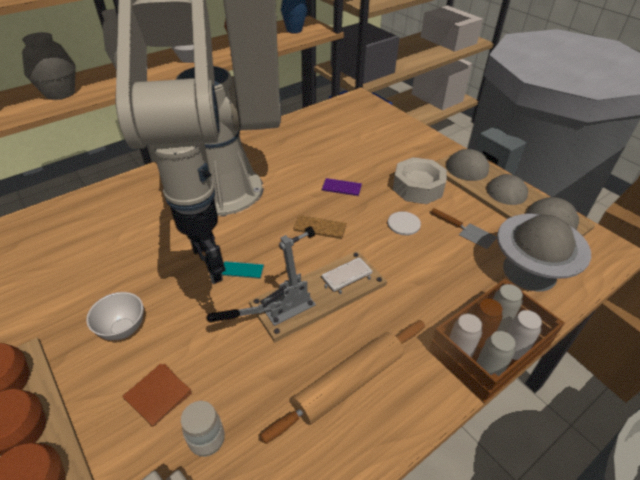

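```bash
python3 -c "
from rig import r; print(r.sign_off())"
```

```text
the job is handed in; nothing more can be done
None
```

The tile is lying on its cork in the jig, was pressed under the locked clamp, and the clamp is open again. I handed the job in at about 35 s of the 70 s allowed.

- **Placing:** I pinched the tile across its 58 mm side and set it down on the cork inside the three pins.
- **Clamping:** The pinch slipped off the handle at about 86°, just before dead centre. I pushed the handle over with the shut fingers instead. It then stood by itself at about 72°, which is the locked angle, and stayed so from about 23 s to 29 s, with the robot clear of it for over 4 s.
- **Opening:** I pushed it back past dead centre, then pinched it again, swung it to its stop and let go.

**Last checks:**
- **Handle:** it reads about 156–158° against 156.6° for fully open, and the clamp arm stands upright as at the start.
- **Tile:** it lies flat and square to within about half a degree. It moved roughly 1.3 mm during the clamping. It now sits about 1–2 mm towards −x and 1 mm towards +y of the nest's centre, so it is not perfectly centred, and the cork's margin should be about 4–8 mm.
- **Agreement:** the two cameras differ by about 2 mm in x, which is within their calibration.
- **Bystanders:** in the last picture everything else looks undisturbed.

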